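# Snap the back cover onto a toy walkie-talkie

## Robot

A 6-joint arm with a two-finger parallel gripper is mounted at the origin on the work surface. World frame = base frame: x ahead of the robot, y to its left, z up, the work surface at z = 0. Lengths are in m, angles in rad, forces in N, time in s.
With the tool pointing down it reaches from about 0.375 to 0.9 m from the base axis. Payload 3.1 kg.
Tool frame: the origin (TCP) lies between the finger pads; the fingertips stand 17 mm ahead of it and the grasp point (between the pads) lies 2 mm behind it (robot.nose_length is the distance from the TCP to the fingertips, in m); z points along the fingers, y is the line along which they close (so a half turn about z gives the same grasp; the last joint's range is limited). The gripper opens to 87 mm and grips with 3 to 60 N. Pads are 19 mm wide; open, the fingers measure 117 mm over their backs; the gripper's body (75 mm by 190 mm) begins 51 mm behind the grasp point.
Start: joints at [1.034, 0.527, 1.433, -0, 1.181, -0.178], TCP at [0.219, 0.585, 0.24] pointing down, gripper open.
Joint ranges: [-3.08, 3.08], [-0.75, 2.2], [0.22, 2.44], [-1.43, 4.57], [0, 2.65], [-2.85, 2.85]. Speed limits (rad/s): [2.79, 2.79, 3.14, 3.14, 3.14, 3.14].

## Interface

Orientations are given as a unit quaternion [x, y, z, w].
In Python, from rig import robot, cams gives the robot as it stands.
- The arm moves only by the shell command python3 -m pendant 'ROWS' [FORCE]. ROWS is JSON, a list of rows, each an object with "jaw": the opening, from 0 (shut) to 1 (fully open); "linear": the shift along the tool's x, y, z in cm, a list of three; "twist": the turn about the tool's z in degrees. A call has 1 to 12 rows; each row shifts and turns the commanded pose from where the row before left it, along the tool's axes as they then stand; what a row does not reach is not made up. A row lasts 1/12 s, in which the tool goes at most 41.7 mm and 7.16 degrees, less where a joint would pass 70% of its speed; a pose out of reach is approached as far as the arm can. A call is refused whole if a number of a shift passes 4.17 or a number of a turn 7.16, either way. A call with a gripper value outside its range is refused whole. The fingers move at their own pace and stop on an object; FORCE is the grip in N (left out, the last holds). Time passes only in rows, so rows that do not move let the fingers close. It gives the time, the measured TCP pose, the force, the opening and the grip force at its end, in the units of the state.
- robot.get_obs(): the state, without advancing time (a new reading comes with each control period).
- cams.camera(name): name is "side" or "top" or "wrist"; returns a dict with "color" (384x512x3 uint8, blue, green, red), "depth" (384x512 float32, m along the optical axis (not along the pixel's ray), 0 where there is no reading), "fov_y" (degrees; the focal length in pixels is half the picture's height over the tangent of half this angle, whatever the lens; pixels are square), "cx", "cy" (the principal point, pixels), "view" (4x4, takes a point from world to camera coordinates). Camera axes: x right, y down, z forward; pixel columns grow to the right and rows downward; lengths in m; the calibration is good to about 2 mm. The wrist camera is an equidistant fisheye: a pixel r from the principal point sees the ray r / f radians off the axis. A picture is of the moment at which its call begins.
- robot.hand_in(): hands the job in; it is judged then, once.
The state is a dict: "time": time; "q": joint angles; "joint_velocities": joint speeds; "joint_torque": joint torques, N m; "position": TCP position; "tool_rot": TCP orientation; "ft_force": force on the tool from outside, world axes, zero at the start; "moment": the same for the moment, N m; "grip_width": finger opening in m; "grip_force": force on a finger pad.
Only numpy, scipy, OpenCV 4.12 (cv2) and the standard library are available. Lean on these libraries where they do the work, as an engineer would, in place of code of your own. Each camera call takes 0.05 s, during which the arm holds its last target. There are 200 camera calls.

## Task

One of the two walkie-talkie cases on the bench has its back cover laid on it but not clipped in: it stands a few millimetres proud all round. Press that cover down corner by corner, not all at once, until every clip has snapped home and the cover sits flush on the case, then take the hand away.

Things in the scene. Friction and masses are not known exactly. Their poses are not given: they have to be found in the camera images.
- case: Fixed grey nest (210 x 116 x 14 mm, x -90 to +120 mm) with the orange walkie-talkie case to be closed: an open-topped box 140 (x) by 76 (y) mm, black stub antenna out of its +x end (to x = 112 mm, below the rim). Origin: on the bench under the centre of the case; z up. Rim 42 mm above it. An identical nest (not listed) has an open case with no cover.
- rim (a point): Centre of the case's opening, at rim height (42 mm above the bench), axes as the case. The cover's underside lies here when home, its top 5 mm higher. Four spring clips are inside at x = +-50, y = +-31 mm. A corner gives way at 3 to 6 N (the later ones up to 12 N), snaps, stays, and the rim stops it. Pressing a clipped corner again does no harm.
- cover: Loose orange back cover, a 140 (x) by 76 (y) by 5 mm plate, 60 g, hooks and posts below, flat black belt clip 44 x 18 x 3 mm mid-top. Origin: centre of the plate's underside; z up. At the start level on the clips, located by the case, 6 mm above the rim. Press its top over the clips, at x = +-50, y = +-28 mm. As one corner goes down the opposite may rise until pressed in turn.
Mind the look-alikes: they are no part of the job. Leave any green or turquoise look-alike of the cover alone.

How it is judged:
By the outcome, as a careful person would: the job done as asked, in the order asked, and still so for the second after the job is handed in, with the robot touching nothing.
It also fails if it takes over 40 s, if anything falls off the work surface, if the arm or the gripper's body presses on something with over 40 N, if the wrist force passes 120 N, or if a joint passes its speed limit or range.

## Working session

There is one attempt and no reset: what is moved stays moved. The work goes in short steps, Python scripts to look and compute and a shell command to move; the robot and the scene stay as the last step left them, time stands still between calls to the robot, and variables do not carry over. Pictures are saved under pics/ and viewed, at most 10 in all, crops included, and the job is handed in when it is done.

```bash
mkdir -p pics; ls; cat > h.py <<'E'
import numpy as np, cv2
from rig import robot, cams
def grab(n):
    c=cams.camera(n); c['f']=c['color'].shape[0]/2/np.tan(np.radians(c['fov_y']/2)); return c
def pts(c):
    "world point map from depth (pinhole cams)"
    d=c['depth']; v,u=np.indices(d.shape)
    P=np.stack([(u-c['cx'])/c['f']*d,(v-c['cy'])/c['f']*d,d,np.ones_like(d)],-1)
    return (P@np.linalg.inv(c['view']).T)[...,:3]
def ray(c,u,v,fish=False):
    x=np.array([(u-c['cx'])/c['f'],(v-c['cy'])/c['f']])
    if fish:
        t=np.hypot(*x); d=np.r_[x/t*np.sin(t),np.cos(t)] if t>1e-9 else np.r_[0,0,1.]
    else: d=np.r_[x,1]
    T=np.linalg.inv(c['view']); return T[:3,3],T[:3,:3]@d
def onplane(c,u,v,z,fish=False):
    o,d=ray(c,u,v,fish); return o+d*(z-o[2])/d[2]
E
python3 - <<'E'
from h import *
import pickle
t=grab('top'); s=grab('side'); pickle.dump((t,s),open('ts.pkl','wb'))
cv2.imwrite('pics/top0.png',t['color']); cv2.imwrite('pics/side0.png',s['color'])
o=robot.get_obs(); print(o['time'],o['position'],o['tool_rot'],robot.nose_length,np.linalg.inv(t['view'])[:3,3],np.linalg.inv(s['view'])[:3,3])
E
```

```text
pics
0.1 [0.21850801 0.58489483 0.2386919 ] [ 1.77919012e-01  9.84044656e-01 -9.08254837e-04 -3.38886893e-04] 0.017 [ 0.26271343 -0.03226131  1.22893818] [-0.08956196 -0.84951795  0.79190938]
```

View pics/top0.png

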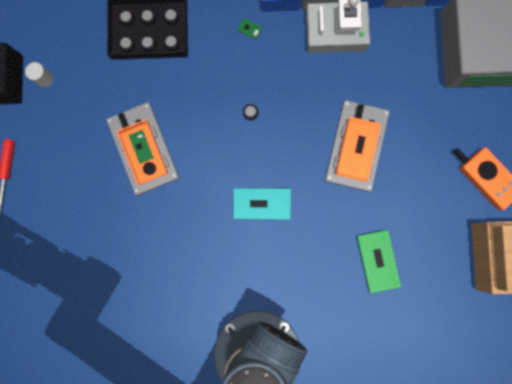

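View pics/side0.png

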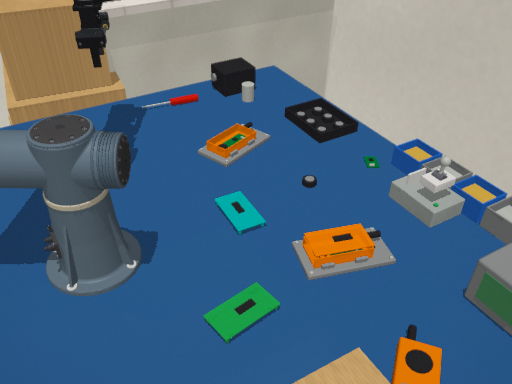

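Things that could be taken for the cover, in the top view:
- Orange plate with a black clip on the case at (358,148). This is my choice: orange, belt clip, nest and antenna.
- Open case showing a green board at (143,152).
- Finished orange walkie-talkie at (488,178).
- Turquoise plate at (262,204).
- Green plate at (379,261).

Next I'll measure the chosen one and check it in a crop.

```bash
python3 - <<'E'
from h import *
import pickle
t,s=pickle.load(open('ts.pkl','rb'))
def mask(c,box):
    hsv=cv2.cvtColor(c['color'],cv2.COLOR_BGR2HSV); m=cv2.inRange(hsv,(5,150,120),(20,255,255))
    k=np.zeros_like(m); x0,y0,x1,y1=box; k[y0:y1,x0:x1]=255; return m&k
m=mask(t,(320,95,395,195)); P=pts(t)
z=P[...,2][m>0]; print('top z pct',np.percentile(z[z<1],[5,25,50,75,95]))
# side view
m2=mask(s,(290,215,400,280)); P2=pts(s); q=P2[m2>0]; print('side z',np.percentile(q[:,2],[5,50,75,90,95,99]))
top=q[q[:,2]>0.048]; 
r=cv2.minAreaRect((top[:,:2]*1000).astype(np.float32)); print('side top rect mm',r)
cn=max(cv2.findContours(m,cv2.RETR_EXTERNAL,cv2.CHAIN_APPROX_NONE)[0],key=cv2.contourArea)[:,0]
W=np.array([onplane(t,u,v,0.053)[:2]*1000 for u,v in cn],np.float32)
r=cv2.minAreaRect(W); print('top rect',r, cv2.boxPoints(r))
# clip and antenna centroid
g=cv2.cvtColor(t['color'],cv2.COLOR_BGR2GRAY)
for name,b,h in(('clip',(350,130,372,160),.056),('ant',(352,100,366,118),.03)):
    x0,y0,x1,y1=b; mm=np.argwhere(g[y0:y1,x0:x1]<55); v,u=mm.mean(0); print(name,u+x0,v+y0,onplane(t,u+x0,v+y0,h))
a=cv2.resize(t['color'][85:205,310:410],None,fx=4,fy=4,interpolation=cv2.INTER_CUBIC);b=cv2.resize(s['color'][205:285,285:405],(720,480),interpolation=cv2.INTER_CUBIC)[:,:400*1]
b=cv2.resize(s['color'][205:285,285:405],(400,267),interpolation=cv2.INTER_CUBIC); b=cv2.copyMakeBorder(b,0,a.shape[0]-267,0,0,0)
cv2.imwrite('pics/crop1.png',np.hstack([a,b]))
E
```

```text
top z pct [0.04025727 0.05121583 0.05290369 0.05450079 0.05691307]
side z [0.02124795 0.05263498 0.05412132 0.0551639  0.05579649 0.05718398]
side top rect mm ((246.2779083251953, -554.590087890625), (880.38134765625, 154.95870971679688), 51.271522521972656)
top rect ((485.4752197265625, -253.38034057617188), (76.4482421875, 145.3556365966797), 74.25169372558594) [[ 405.151   -270.44403]
 [ 545.0504  -309.89526]
 [ 565.79944 -236.31665]
 [ 425.90002 -196.86542]]
clip 359.843137254902 144.05882352941177 [ 0.494216   -0.25825435  0.056     ]
ant 359.01960784313724 110.58823529411765 [ 0.582805   -0.26526723  0.03      ]
```

View pics/crop1.png

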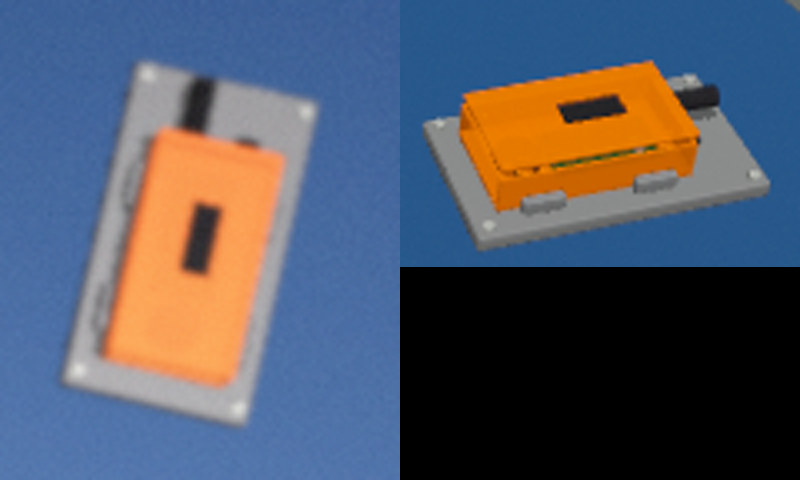

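The crop confirms the choice: an orange cover with a black belt clip, standing proud of its case, with the antenna on the far (+x) end. The centre is about (0.488, -0.255), the yaw about -15.8° and the top about 53 mm up, which fits 42+6+5. I'll move above it with the jaws shut.

```bash
python3 -m pendant '[{"jaw":0,"linear":[-3.07,-2.72,0],"twist":0},{"jaw":0,"linear":[-3.07,-2.72,0],"twist":0},{"jaw":0,"linear":[-3.07,-2.72,0],"twist":0},{"jaw":0,"linear":[-3.07,-2.72,0],"twist":0},{"jaw":0,"linear":[-3.07,-2.72,0],"twist":0},{"jaw":0,"linear":[-3.07,-2.72,0],"twist":0},{"jaw":0,"linear":[-3.07,-2.72,0],"twist":0},{"jaw":0,"linear":[-3.07,-2.72,0],"twist":0},{"jaw":0,"linear":[-3.07,-2.72,0],"twist":0},{"jaw":0,"linear":[-3.07,-2.72,0],"twist":0},{"jaw":0,"linear":[-3.07,-2.72,0],"twist":0},{"jaw":0,"linear":[-3.07,-2.72,0],"twist":0}]' 20
python3 -m pendant '[{"jaw":0,"linear":[-1.61,-3.32,0],"twist":-0.43},{"jaw":0,"linear":[-1.61,-3.32,0],"twist":-0.43},{"jaw":0,"linear":[-1.61,-3.32,0],"twist":-0.43},{"jaw":0,"linear":[-1.61,-3.32,0],"twist":-0.43},{"jaw":0,"linear":[-1.61,-3.32,0],"twist":-0.43},{"jaw":0,"linear":[-1.61,-3.32,0],"twist":-0.43},{"jaw":0,"linear":[-1.61,-3.32,0],"twist":-0.43},{"jaw":0,"linear":[-1.61,-3.32,0],"twist":-0.43},{"jaw":0,"linear":[-1.61,-3.32,0],"twist":-0.43},{"jaw":0,"linear":[-1.61,-3.32,0],"twist":-0.43},{"jaw":0,"linear":[-1.61,-3.32,0],"twist":-0.43},{"jaw":0,"linear":[0,0,0],"twist":0}]'
python3 - <<'E'
from h import *
import pickle
w=grab('wrist'); pickle.dump(w,open('w1.pkl','wb')); cv2.imwrite('pics/w1.png',w['color'])
print(np.linalg.inv(w['view'])[:3].round(3),w['f'],w['cx'],w['cy'])
E
```

```text
time: 1.1
position: [0.4499, 0.1487, 0.2394]
tool_rot: [0.178, 0.984, -0.0, -0.0]
ft_force: [0.3, 1.6, -0.4]
grip_width: 0.0148
grip_force: 0.0
time: 2.1
position: [0.5045, -0.2592, 0.2395]
tool_rot: [0.139, 0.99, -0.003, 0.002]
ft_force: [0.0, 0.7, 0.4]
grip_width: 0.0006
grip_force: 0.0
[[ 0.276  0.923  0.268  0.433]
 [ 0.961 -0.263 -0.083 -0.238]
 [-0.006  0.281 -0.96   0.386]] 297.3186396354542 252.12476402612177 195.44960444114673
```

View pics/w1.png

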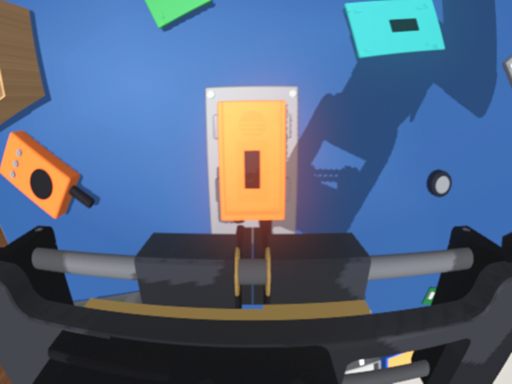

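The wrist picture shows the cover with corners at about (219,100), (283,100), (286,219) and (218,219), and the clip at (252,169). The antenna end points toward the fingers.

```bash
python3 - <<'E'
from h import *
import pickle
w=pickle.load(open('w1.pkl','rb')); t,s=pickle.load(open('ts.pkl','rb'))
hsv=cv2.cvtColor(w['color'],cv2.COLOR_BGR2HSV); m=cv2.inRange(hsv,(5,120,150),(25,255,255)); m[:, :200]=0; m[:,300:]=0; m[:90]=0; m[228:]=0
cn=max(cv2.findContours(m,cv2.RETR_EXTERNAL,cv2.CHAIN_APPROX_NONE)[0],key=cv2.contourArea)[:,0]
print(cn.min(0),cn.max(0))
W=np.array([onplane(w,u,v,.053,True)[:2]*1000 for u,v in cn],np.float32)
r=cv2.minAreaRect(W); print(r, cv2.boxPoints(r))
# clip: wrist & side & top rays
def blob(c,b,th=60):
    g=c['color'].max(2); x0,y0,x1,y1=b; v,u=np.argwhere(g[y0:y1,x0:x1]<th).mean(0); return u+x0,v+y0
rs=[]
for c,b,f in((w,(240,145,265,195),True),(t,(350,130,372,160),False),(s,(325,228,358,248),False)):
    uv=blob(c,b,90); o,d=ray(c,*uv,f); d/=np.linalg.norm(d); rs.append((o,d)); print(np.round(uv,1),onplane(c,*uv,.056,f).round(4))
def tri(R):
    A=sum(np.eye(3)-np.outer(d,d) for o,d in R); b=sum((np.eye(3)-np.outer(d,d))@o for o,d in R); return np.linalg.solve(A,b)
print('tri all',tri(rs),'wrist+side',tri([rs[0],rs[2]]),'top+side',tri(rs[1:]))
# depth on wrist
d=w['depth']; print('depth clip/plate',d[169,252],d[130,250])
print(robot.get_obs()['position'],robot.get_obs()['tool_rot'])
E
```

```text
[218 101] [285 220]
((488.814697265625, -255.59164428710938), (77.15972137451172, 139.41404724121094), 74.30428314208984) [[ 411.26996 -273.8752 ]
 [ 545.48553 -311.59067]
 [ 566.35944 -237.30807]
 [ 432.14386 -199.59262]]
[nan nan] [ 0.5254 -0.266   0.056 ]
[359.8 144.2] [ 0.494  -0.2582  0.056 ]
[342.1 237.3] [ 0.4923 -0.2597  0.056 ]
tri all [ 0.50498559 -0.26008147  0.05473136] wrist+side [ 0.51320687 -0.25878758  0.04992439] top+side [ 0.4940418  -0.25835939  0.05424085]
depth clip/plate 0.333162 0.32371658
[ 0.50325294 -0.25538749  0.23912573] [ 1.39393349e-01  9.90236731e-01 -5.80224093e-04  6.12214425e-04]<stdin>:11: RuntimeWarning: Mean of empty slice.
  ret = um.true_divide(
```

The rectangle measures 77 x 139 mm, matching the size given. Centre is (0.4888, -0.2556), yaw -15.7°, and the clip triangulates to z≈54 mm. Tool x runs along cover -x and tool y along cover +y. The TCP sits at (+14, +4) mm in the cover frame, so I'll go to corner (+x,+y) and stop just above it.

```bash
python3 -m pendant '[{"jaw":0,"linear":[-3.8,0,0],"twist":0},{"jaw":0,"linear":[0,2.6,3],"twist":0},{"jaw":0,"linear":[0,0,4],"twist":0},{"jaw":0,"linear":[0,0,4],"twist":0},{"jaw":0,"linear":[0,0,4],"twist":0},{"jaw":0,"linear":[0,0,1],"twist":0},{"jaw":0,"linear":[0,0,0],"twist":0},{"jaw":0,"linear":[0,0,0.3],"twist":0},{"jaw":0,"linear":[0,0,0.2],"twist":0},{"jaw":0,"linear":[0,0,0],"twist":0}]'
```

```text
time: 2.98
position: [0.5476, -0.2376, 0.0767]
tool_rot: [0.137, 0.991, -0.001, 0.002]
ft_force: [-0.2, -0.4, 0.8]
grip_width: 0.0004
grip_force: 0.0
```

```bash
python3 -m pendant '[{"jaw":0,"linear":[0,0,0.3],"twist":0},{"jaw":0,"linear":[0,0,0.1],"twist":0}]'; python3 -m pendant '[{"jaw":0,"linear":[0,0,0.2],"twist":0},{"jaw":0,"linear":[0,0,0],"twist":0}]';python3 -m pendant '[{"jaw":0,"linear":[0,0,0.2],"twist":0},{"jaw":0,"linear":[0,0,0],"twist":0}]'
```

```text
time: 3.15
position: [0.547, -0.2374, 0.0719]
tool_rot: [0.137, 0.991, -0.001, 0.001]
ft_force: [0.3, -0.4, 0.5]
grip_width: 0.0004
grip_force: 0.0
time: 3.32
position: [0.5469, -0.2376, 0.0693]
tool_rot: [0.137, 0.991, -0.001, 0.001]
ft_force: [0.7, -1.4, 3.2]
grip_width: 0.0003
grip_force: 1.3
time: 3.48
position: [0.5472, -0.2373, 0.067]
tool_rot: [0.137, 0.991, -0.0, 0.001]
ft_force: [0.9, -0.3, 2.3]
grip_width: 0.0006
grip_force: 1.4
```

```bash
for i in 1; do python3 -m pendant '[{"jaw":0,"linear":[0,0,0.2],"twist":0},{"jaw":0,"linear":[0,0,0],"twist":0}]'; python3 -m pendant '[{"jaw":0,"linear":[0,0,0.1],"twist":0},{"jaw":0,"linear":[0,0,0],"twist":0}]';python3 -m pendant '[{"jaw":0,"linear":[0,0,0.1],"twist":0},{"jaw":0,"linear":[0,0,0],"twist":0}]'; done
```

```text
time: 3.65
position: [0.5472, -0.2372, 0.0655]
tool_rot: [0.137, 0.991, -0.0, 0.001]
ft_force: [1.3, 0.1, 8.3]
grip_width: 0.0004
grip_force: 4.1
time: 3.82
position: [0.5473, -0.2372, 0.0653]
tool_rot: [0.137, 0.991, -0.0, 0.001]
ft_force: [-0.7, 2.0, 12.9]
grip_width: 0.0004
grip_force: 6.5
time: 3.98
position: [0.5473, -0.2372, 0.0652]
tool_rot: [0.137, 0.991, -0.001, 0.001]
ft_force: [-0.8, 1.9, 18.2]
grip_width: 0.0006
grip_force: 8.9
```

Contact came at TCP z≈69.5 mm. The corner gave way and stopped hard at 65 mm under 18 N. Next corner: (+x,-y).

```bash
python3 -m pendant '[{"jaw":0,"linear":[0,0,-2.5],"twist":0},{"jaw":0,"linear":[0,-3.15,0],"twist":0},{"jaw":0,"linear":[0,-3.15,0],"twist":0},{"jaw":0,"linear":[0,0,0.9],"twist":0},{"jaw":0,"linear":[0,0,0.4],"twist":0},{"jaw":0,"linear":[0,0,0],"twist":0}]'
python3 -m pendant '[{"jaw":0,"linear":[0,0,0.3],"twist":0},{"jaw":0,"linear":[0,0,0],"twist":0}]'; python3 -m pendant '[{"jaw":0,"linear":[0,0,0.2],"twist":0},{"jaw":0,"linear":[0,0,0],"twist":0}]'; python3 -m pendant '[{"jaw":0,"linear":[0,0,0.2],"twist":0},{"jaw":0,"linear":[0,0,0],"twist":0}]'
```

```text
time: 4.48
position: [0.5276, -0.2962, 0.0726]
tool_rot: [0.138, 0.99, 0.002, -0.002]
ft_force: [-0.5, 0.4, -0.5]
grip_width: 0.0007
grip_force: 0.0
time: 4.65
position: [0.5287, -0.2962, 0.0708]
tool_rot: [0.137, 0.991, 0.001, -0.001]
ft_force: [-0.8, 0.7, 0.7]
grip_width: 0.0004
grip_force: 0.5
time: 4.82
position: [0.5291, -0.2965, 0.0695]
tool_rot: [0.137, 0.991, 0.0, -0.001]
ft_force: [-0.5, -0.4, 1.4]
grip_width: 0.0004
grip_force: 1.0
time: 4.98
position: [0.5293, -0.2968, 0.0675]
tool_rot: [0.137, 0.991, 0.0, -0.0]
ft_force: [-0.2, 2.1, 2.1]
grip_width: 0.0005
grip_force: 1.0
```

```bash
python3 -m pendant '[{"jaw":0,"linear":[0,0,0.2],"twist":0},{"jaw":0,"linear":[0,0,0],"twist":0}]'; python3 -m pendant '[{"jaw":0,"linear":[0,0,0.2],"twist":0},{"jaw":0,"linear":[0,0,0],"twist":0}]';python3 -m pendant '[{"jaw":0,"linear":[0,0,0.1],"twist":0},{"jaw":0,"linear":[0,0,0],"twist":0}]'
```

```text
time: 5.15
position: [0.5293, -0.2971, 0.0657]
tool_rot: [0.137, 0.991, 0.0, -0.0]
ft_force: [-1.7, 1.9, 4.7]
grip_width: 0.0005
grip_force: 2.1
time: 5.32
position: [0.5293, -0.2972, 0.0653]
tool_rot: [0.137, 0.991, 0.0, -0.0]
ft_force: [-3.4, 4.6, 14.3]
grip_width: 0.0005
grip_force: 6.9
time: 5.48
position: [0.5293, -0.2972, 0.0652]
tool_rot: [0.137, 0.991, 0.0, 0.0]
ft_force: [-3.4, 3.9, 18.2]
grip_width: 0.0005
grip_force: 9.4
```

```bash
python3 -m pendant '[{"jaw":0,"linear":[0,0,-2.8],"twist":0},{"jaw":0,"linear":[3.45,0,0],"twist":0},{"jaw":0,"linear":[3.45,0,0],"twist":0},{"jaw":0,"linear":[3.45,0,0],"twist":0},{"jaw":0,"linear":[0,0,0.8],"twist":0},{"jaw":0,"linear":[0,0,0.4],"twist":0},{"jaw":0,"linear":[0,0,0],"twist":0}]'
python3 -m pendant '[{"jaw":0,"linear":[0,0,0.3],"twist":0},{"jaw":0,"linear":[0,0,0.2],"twist":0},{"jaw":0,"linear":[0,0,0],"twist":0}]'; python3 -m pendant '[{"jaw":0,"linear":[0,0,0.2],"twist":0},{"jaw":0,"linear":[0,0,0],"twist":0}]'; python3 -m pendant '[{"jaw":0,"linear":[0,0,0.2],"twist":0},{"jaw":0,"linear":[0,0,0],"twist":0}]'; python3 -m pendant '[{"jaw":0,"linear":[0,0,0.2],"twist":0},{"jaw":0,"linear":[0,0,0],"twist":0}]'
```

```text
time: 6.07
position: [0.4303, -0.2703, 0.0779]
tool_rot: [0.137, 0.991, -0.0, 0.001]
ft_force: [0.0, -0.5, 1.3]
grip_width: 0.0004
grip_force: 0.0
time: 6.32
position: [0.4306, -0.2699, 0.0731]
tool_rot: [0.137, 0.991, -0.0, 0.0]
ft_force: [0.3, 0.3, -0.0]
grip_width: 0.0004
grip_force: 0.0
time: 6.48
position: [0.4301, -0.2696, 0.0713]
tool_rot: [0.137, 0.991, -0.0, 0.0]
ft_force: [0.3, 0.0, 0.6]
grip_width: 0.0005
grip_force: 0.0
time: 6.65
position: [0.4299, -0.2697, 0.0697]
tool_rot: [0.137, 0.991, -0.0, 0.0]
ft_force: [0.0, -0.4, 2.8]
grip_width: 0.0006
grip_force: 1.4
time: 6.82
position: [0.4297, -0.2697, 0.0678]
tool_rot: [0.137, 0.991, -0.0, 0.0]
ft_force: [-1.0, 0.6, 3.7]
grip_width: 0.0006
grip_force: 1.8
```

```bash
python3 -m pendant '[{"jaw":0,"linear":[0,0,0.2],"twist":0},{"jaw":0,"linear":[0,0,0],"twist":0}]'; python3 -m pendant '[{"jaw":0,"linear":[0,0,0.2],"twist":0},{"jaw":0,"linear":[0,0,0],"twist":0}]';python3 -m pendant '[{"jaw":0,"linear":[0,0,0.1],"twist":0},{"jaw":0,"linear":[0,0,0],"twist":0}]'
```

```text
time: 6.98
position: [0.4296, -0.2695, 0.0656]
tool_rot: [0.137, 0.991, -0.0, 0.0]
ft_force: [0.1, -0.7, 1.2]
grip_width: 0.0004
grip_force: 0.5
time: 7.15
position: [0.4298, -0.2695, 0.0644]
tool_rot: [0.137, 0.991, -0.0, 0.0]
ft_force: [-1.3, 1.4, 9.8]
grip_width: 0.0003
grip_force: 5.1
time: 7.32
position: [0.4298, -0.2695, 0.0643]
tool_rot: [0.137, 0.991, -0.0, 0.0]
ft_force: [-2.8, 2.0, 17.8]
grip_width: 0.0002
grip_force: 9.0
```

The snap showed as the force dropping to 1 N, followed by a hard stop at 64.3 mm. Last corner: (-x,+y).

```bash
python3 -m pendant '[{"jaw":0,"linear":[0,0,-2.8],"twist":0},{"jaw":0,"linear":[0,3.0,0],"twist":0},{"jaw":0,"linear":[0,3.0,0],"twist":0},{"jaw":0,"linear":[0,0,0.9],"twist":0},{"jaw":0,"linear":[0,0,0.5],"twist":0},{"jaw":0,"linear":[0,0,0.3],"twist":0},{"jaw":0,"linear":[0,0,0],"twist":0}]'
python3 -m pendant '[{"jaw":0,"linear":[0,0,0.2],"twist":0},{"jaw":0,"linear":[0,0,0.2],"twist":0},{"jaw":0,"linear":[0,0,0],"twist":0}]'; python3 -m pendant '[{"jaw":0,"linear":[0,0,0.2],"twist":0},{"jaw":0,"linear":[0,0,0],"twist":0}]'; python3 -m pendant '[{"jaw":0,"linear":[0,0,0.2],"twist":0},{"jaw":0,"linear":[0,0,0],"twist":0}]'
```

```text
time: 7.9
position: [0.4456, -0.2121, 0.0725]
tool_rot: [0.138, 0.991, 0.0, -0.001]
ft_force: [-0.2, -0.6, -0.6]
grip_width: 0.0004
grip_force: 0.0
time: 8.15
position: [0.4457, -0.2123, 0.0692]
tool_rot: [0.138, 0.99, 0.0, -0.0]
ft_force: [-0.5, -0.4, 0.7]
grip_width: 0.0002
grip_force: 0.0
time: 8.32
position: [0.4458, -0.2119, 0.0674]
tool_rot: [0.137, 0.991, 0.0, -0.0]
ft_force: [-0.3, -0.2, 0.8]
grip_width: 0.0005
grip_force: 0.0
time: 8.48
position: [0.4458, -0.2117, 0.0654]
tool_rot: [0.137, 0.991, 0.0, -0.0]
ft_force: [-0.9, -0.2, 0.7]
grip_width: 0.0006
grip_force: 0.0
```

```bash
python3 -m pendant '[{"jaw":0,"linear":[0,0,0.1],"twist":0},{"jaw":0,"linear":[0,0,0],"twist":0}]'; python3 -m pendant '[{"jaw":0,"linear":[0,0,0.1],"twist":0},{"jaw":0,"linear":[0,0,0],"twist":0}]';python3 -m pendant '[{"jaw":0,"linear":[0,0,0.1],"twist":0},{"jaw":0,"linear":[0,0,0],"twist":0}]'
```

```text
time: 8.65
position: [0.446, -0.2117, 0.0645]
tool_rot: [0.137, 0.991, -0.0, 0.0]
ft_force: [0.2, -1.0, 0.8]
grip_width: 0.0001
grip_force: 0.0
time: 8.82
position: [0.446, -0.2117, 0.0644]
tool_rot: [0.137, 0.991, -0.0, 0.0]
ft_force: [-0.3, 0.2, 7.6]
grip_width: 0.0004
grip_force: 3.7
time: 8.98
position: [0.446, -0.2117, 0.0643]
tool_rot: [0.137, 0.991, -0.0, 0.0]
ft_force: [-2.9, 1.5, 15.1]
grip_width: 0.0007
grip_force: 7.8
```

The fourth corner was already down to the same height and took 15 N without moving. I'll press both +x corners again to confirm their height.

```bash
python3 -m pendant '[{"jaw":0,"linear":[0,0,0.1],"twist":0},{"jaw":0,"linear":[0,0,0],"twist":0}]';python3 -m pendant '[{"jaw":0,"linear":[0,0,-2.4],"twist":0},{"jaw":0,"linear":[-3.4,0,0],"twist":0},{"jaw":0,"linear":[-3.4,0,0],"twist":0},{"jaw":0,"linear":[-3.4,0,0],"twist":0},{"jaw":0,"linear":[0,0,0.9],"twist":0},{"jaw":0,"linear":[0,0,0.7],"twist":0},{"jaw":0,"linear":[0,0,0.3],"twist":0},{"jaw":0,"linear":[0,0,0],"twist":0}]'
python3 -m pendant '[{"jaw":0,"linear":[0,0,0.2],"twist":0},{"jaw":0,"linear":[0,0,0],"twist":0}]'; python3 -m pendant '[{"jaw":0,"linear":[0,0,0.2],"twist":0},{"jaw":0,"linear":[0,0,0],"twist":0}]'
```

```text
time: 9.15
position: [0.446, -0.2117, 0.0642]
tool_rot: [0.137, 0.991, -0.0, 0.001]
ft_force: [-3.6, 1.7, 25.0]
grip_width: 0.0005
grip_force: 12.0
time: 9.82
position: [0.5417, -0.238, 0.065]
tool_rot: [0.137, 0.991, 0.001, -0.002]
ft_force: [-0.3, -0.6, -0.4]
grip_width: 0.0006
grip_force: 0.0
time: 9.98
position: [0.5429, -0.2389, 0.0647]
tool_rot: [0.137, 0.991, 0.0, -0.001]
ft_force: [0.2, 0.3, -0.1]
grip_width: 0.0005
grip_force: 0.0
time: 10.15
position: [0.5432, -0.2391, 0.0644]
tool_rot: [0.137, 0.991, 0.0, -0.0]
ft_force: [-2.9, 2.0, 11.5]
grip_width: 0.0006
grip_force: 5.7
```

```bash
python3 -m pendant '[{"jaw":0,"linear":[0,0,-2],"twist":0},{"jaw":0,"linear":[0,-2.9,0],"twist":0},{"jaw":0,"linear":[0,-2.9,0],"twist":0},{"jaw":0,"linear":[0,0,1.3],"twist":0},{"jaw":0,"linear":[0,0,0.5],"twist":0},{"jaw":0,"linear":[0,0,0],"twist":0}]'
python3 -m pendant '[{"jaw":0,"linear":[0,0,0.2],"twist":0},{"jaw":0,"linear":[0,0,0],"twist":0}]'; python3 -m pendant '[{"jaw":0,"linear":[0,0,0.15],"twist":0},{"jaw":0,"linear":[0,0,0],"twist":0}]'
python3 -m pendant '[{"jaw":0,"linear":[0,0,-4],"twist":0},{"jaw":0,"linear":[0,0,-4],"twist":0},{"jaw":0,"linear":[0,4,-1],"twist":0},{"jaw":0,"linear":[2,3,-4],"twist":0},{"jaw":0,"linear":[0,0,-4],"twist":0},{"jaw":0,"linear":[0,0,0],"twist":0}]'
python3 - <<'E'
from h import *
s=grab('side'); t=grab('top')
a=cv2.resize(t['color'][85:205,310:410],None,fx=4,fy=4,interpolation=cv2.INTER_CUBIC)
b=cv2.resize(s['color'][205:285,285:405],(400,267),interpolation=cv2.INTER_CUBIC); b=cv2.copyMakeBorder(b,0,a.shape[0]-267,0,0,0)
cv2.imwrite('pics/crop2.png',np.hstack([a,b]))
P=pts(s)
w=grab('wrist'); cv2.imwrite('pics/w2.png',w['color'])
ex=np.array([.9627,-.2706]); ey=np.array([.2706,.9627])
for c in(s,t):
    P=pts(c); d=P[...,:2]-[.4888,-.2556]; X=d@ex; Y=d@ey
    for x in(-50,50):
        for y in(-24,24):
            k=(abs(X*1000-x)<10)&(abs(Y*1000-y)<8)&(P[...,2]<.08)&(P[...,2]>.03); print(x,y,k.sum(),np.median(P[...,2][k]).round(4))
E
```

```text
time: 10.65
position: [0.5276, -0.2957, 0.0646]
tool_rot: [0.138, 0.99, -0.0, -0.0]
ft_force: [0.5, 0.7, -0.3]
grip_width: 0.0004
grip_force: 0.0
time: 10.82
position: [0.5278, -0.2954, 0.0644]
tool_rot: [0.136, 0.991, -0.001, -0.0]
ft_force: [-4.3, -2.2, 11.6]
grip_width: 0.0003
grip_force: 5.9
time: 10.98
position: [0.5278, -0.2954, 0.0643]
tool_rot: [0.136, 0.991, -0.001, -0.0]
ft_force: [-6.0, -1.5, 20.1]
grip_width: 0.0003
grip_force: 9.9
time: 11.48
position: [0.5333, -0.2291, 0.2287]
tool_rot: [0.135, 0.991, -0.002, 0.005]
ft_force: [1.0, -0.8, 0.8]
grip_width: 0.0004
grip_force: 0.0
-50 -24 50 0.0475
-50 24 43 0.0477
50 -24 41 0.0481
50 24 36 0.0479
-50 -24 0 nan
-50 24 0 nan
50 -24 0 nan
50 24 0 nan
  return _methods._mean(a, axis=axis, dtype=dtype,
  ret = ret.dtype.type(ret / rcount)
```

View pics/crop2.png

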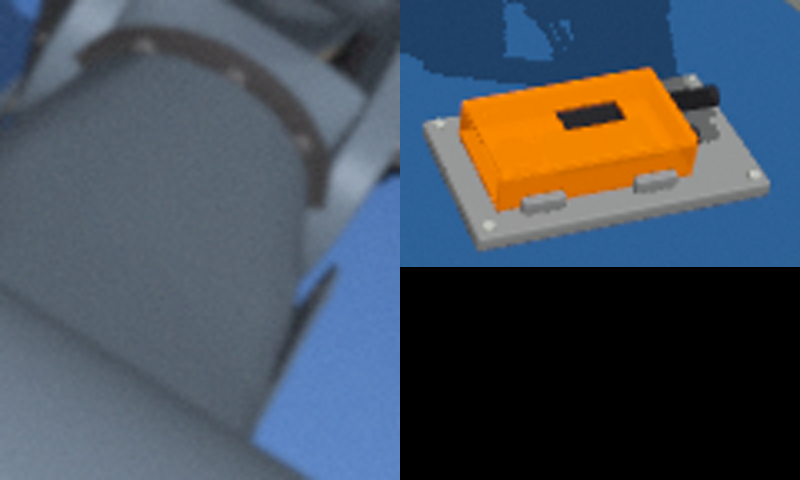

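In the side crop the gap is gone and the cover sits flush. All four corners read 47.5–48 mm, against 47 mm expected. The hand is well clear, so I'll hand in.

```bash
python3 -c "
from rig import robot
print(robot.hand_in())"
```

```text
the job is handed in; nothing more can be done
None
```

The cover is pressed down corner by corner and sits flush on the case, with all four corners at 47.5–48 mm (47 mm expected); the fourth was already down before its own press and held at 25 N, and the job was handed in with the hand clear, at about 12 s of the 40 s allowed.

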